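# Count to the third gap and slide the brush home

### The arm

A 7-joint arm with a two-finger parallel gripper is mounted at the origin on the work surface. World frame = base frame: x ahead of the robot, y to its left, z up, the work surface at z = 0. Lengths are in mm, angles in rad, forces in N, time in s.
With the tool pointing down it reaches from about 400 to 900 mm from the base axis. Payload 5.6 kg.
Tool frame: the origin (TCP) lies midway between the tips of the shut fingers; the grasp point (between the pads) lies 19 mm behind it; x points along the fingers, y is the direction in which the jaws open and shut, and the axes are right-handed (so a half turn about x gives the same grasp; the last joint's range is limited). The gripper opens to 92 mm and grips with 3 to 60 N. Pads are 20 mm wide; open, the fingers measure 128 mm over their backs; the gripper's body (75 mm by 189 mm) begins 69 mm behind the grasp point.
Start: joints at [-1.256, 0.468, -0.012, 1.603, 0.006, 1.071, -0.056], TCP at [227.68, 608.827, 214.592] pointing down, gripper open.
Joint ranges: [-2.53, 2.53], [-0.31, 2.02], [-1.57, 1.55], [0.28, 2.44], [-1.29, 4.43], [0.15, 1.84], [-2.92, 2.92]. Speed limits (rad/s): [2.57, 2.57, 3.14, 3.14, 3.14, 3.14, 3.14].

### API

Orientations are given as a rotation vector (axis times angle).
In Python, from cell import robot, grip, kin, viewer gives the robot as it stands. Calls block until the motion is done:
- robot.movep(position, orientation): joint-space move of the TCP to a pose.
- robot.servo_line(position, feed=150, rotation=None): straight line of the TCP; rotation=None keeps the orientation; feed is the mean speed in mm/s.
- robot.goto_joints(angles): joint-space move.
- grip(opening, newtons=None): opening from 0.0 (shut) to 1.0 (fully open); newtons is the grip in N (None keeps the last); returns when the fingers have stopped.
- robot.hold(seconds).
- kin.ik(position, orientation): joint angles nearest the present ones, or None.
- robot.observe(): the state.
- viewer.read_camera(name): name is "scene" or "top" or "wrist"; returns the picture (384x512x3 uint8, red, green, blue); there is no depth.
- viewer.camera_info(name): a dict with "camera_matrix" (3x3 intrinsics, pixels), "R" (3x3) and "t" (3): a world point X has camera coordinates R X + t. Camera axes: x right, y down, z forward; pixel columns grow to the right and rows downward; lengths in mm; the calibration is good to about 2 mm. A picture is of the moment at which its call begins: read the wrist's pose just before it. camera_info takes no time and is no camera call; for the wrist camera it gives the pose at the moment of the call.
A pose or a line that the arm cannot do raises robot.IKError and nothing moves.
- robot.job_done(): hands the job in, once; it reports no verdict.
Trained networks look in the newest picture that a camera, given by its name, has taken for a name from the list of things; names that differ only in an ending like _2 or _b are one class to them, and where a whole thing is asked for, a point or a joint stands for the part that bears it (a point fixed in the world has none). Each returns a list of dicts, best first, with "confidence" (0 to 1); they miss things now and then, are a little off and sometimes report something else, mostly with a low value. They report only what shows in the picture. A call takes as long as a camera call. They do not tell look-alikes from the thing itself.
- viewer.silhouettes(name, camera): "mask" (384x512 bool, what is visible of it).
- viewer.pinpoint(name, camera): "at" ([x, y, z] in mm, in the coordinates of the camera as it stood for that picture, good to about 4 mm: a listed point, or the origin of a listed thing).
The state is a dict: "t": time; "joints": joint angles; "joint_velocities": joint speeds; "joint_torque": joint torques, N m; "tcp_pos": TCP position; "tcp_rot": TCP orientation; "contact_force": force on the tool from outside, world axes, zero at the start; "wrist_torque": the same for the moment, N m; "grip_width": opening from 0.0 (shut) to 1.0 (fully open).
Only numpy, scipy, OpenCV 4.12 (cv2) and the standard library are available. Lean on these libraries where they do the work, as an engineer would, in place of code of your own. Each camera call takes 0.05 s, during which the arm holds its last target. There are 200 camera calls.

### The job

Run one fingertip along the top of the grooming rack's front rail to count the gaps, from the first gap at the left end (as seen from the robot) over the second to the third, and touch the rail no further right than that. Then push the rubber brush along the counter into that third gap until it is fully home against the rack's back bar, and leave it there. Push with the fingers only, never picking the brush up off the counter or tipping it, and leave everything else where it is.

Things in the scene. Friction and masses are not known exactly. Their poses are not given: they have to be found in the camera images.
- rack: Fixed dark wire rack, 426 mm wide (y), 76 deep (x), 58 high. Seven hoops of 6 mm wire, 70 mm apart, leave six gaps 64 mm clear, open to the robot, with no floor wire. Gap centres from the left: y = +175, +105, +35, -35, -105, -175 mm. Each hoop: uprights at x = 0, 70, wires between at z = 20 and 54. Origin: on the counter below the middle of the front rail. x from front to back, y left, z up.
- gap3 (a point): Mouth of the third gap from the left: on the counter midway between its two hoops, directly below the front rail (rack x = 0, y = +35 mm, z = 0), axes as the rack.
- back_bar3 (a point): Middle of the back bar behind the third gap: a point on the front face of this 6 mm wire, 20 mm above the counter, 67 mm behind the gap's mouth. The bar runs along the rack's y and stops what is pushed in.
- rail1: Front rail over the first gap from the left: 65 mm, from the end hoop to hoop12. The whole rail is one straight, smooth, rigid 8 mm round bar along the rack's y, above the front uprights; top 58 mm, underside 50 mm above the counter (it clears the brush). Origin: middle of this length on the bar's axis, z = 54 mm; axes as the rack.
- hoop12: The 10 mm of the same rail bar, level with the rest, where it crosses the hoop between the first and second gaps (rack y = +140 mm). Origin: its middle, on the bar's axis, z = 54 mm.
- rail2: Front rail over the second gap: the 60 mm between hoop12 and hoop23. Origin: its middle, on the bar's axis, z = 54 mm; axes as the rack.
- hoop23: The same where the rail crosses the hoop between the second and third gaps (rack y = +70 mm).
- rail3: Front rail over the third gap: the 65 mm from hoop23 to the middle of the next hoop, where rail_rest begins. Origin: its middle, on the bar's axis, z = 54 mm; axes as the rack.
- rail_rest: The rest of the front rail, 210 mm, over the fourth to sixth gaps (from rack y = 0 to -210 mm). Origin: its middle, on the bar's axis. Not to be touched.
- brush: Loose black rubber brush studs down between the robot and the rack: a block 92 mm long (x), 50 wide (y), 36 high, about 0.14 kg; ends and sides flat from 10 to 26 mm up; both ends alike. It slides on the counter. Origin: centre of its underside. +x points at the rack within 0.45 rad. Home against the back bar, its origin is 21 mm behind the rail's axis and its rear end 25 mm in front of it.
- comb: Loose steel comb, 100 x 30 mm and 7 mm high, lying in the first, fourth or sixth gap of the rack; origin centre of its underside. A bystander.
- block: Loose cork-coloured stripping block, 75 x 42 x 28 mm, lying in the first, fourth or sixth gap; origin centre of its underside. A bystander.
- balm: Loose round closed steel tin, 54 mm across and 24 mm high, standing in the first, fourth or sixth gap; origin centre of its underside. A bystander.
- bowl: Loose turquoise stoneware bowl, 150 mm across the rim and 55 mm high, right of the work; origin centre of its underside. A bystander.
- canister: Loose closed steel canister, 104 mm across and 156 mm high with its knob, left of the work; origin centre of its underside. A bystander.
- tag_clip: Loose steel snap clip with its ring, 70 x 25 mm and 9 mm high, lying on the counter left of the brush; origin about its middle. A bystander.
There are look-alikes about, which are no part of the job. Several things have the shape of the brush; the one meant has the colours described above.

How it is judged (in metres and radians):
On the way, in this order (a step that is already met when the one before it is completed fails the run):
1. a fingertip rests on the front rail over the first gap (contact force between the fingers and rail1 above 0.2 N and contact force between the fingers and hoop12 below 0.05 N), for 0.1 s.
2. still on the rail, it crosses the hoop to the second gap (contact force between the fingers and hoop12 above 0.1 N), for 0.05 s.
3. it runs on along the rail over the second gap (contact force between the fingers and rail2 above 0.2 N and contact force between the fingers and rail1 below 0.05 N and contact force between the fingers and hoop23 below 0.05 N), for 0.1 s.
4. still on the rail, it crosses the hoop to the third gap (contact force between the fingers and hoop23 above 0.1 N), for 0.05 s.
5. it has come to the rail over the third gap (contact force between the fingers and rail3 above 0.2 N and contact force between the fingers and rail2 below 0.05 N), for 0.1 s.
6. the brush is home in the third gap (x of brush in the frame of gap3 above 0.014 m and y of brush in the frame of gap3 between -0.011 and 0.011 m), for 0.1 s.
At the end, for the whole second after the job is handed in: The brush lies flat on the counter in the third gap from the left, within 7 mm of fully home against the back bar and squarely between the hoops (within 11 mm sideways and 0.2 rad), at rest and let go; the bystanders have not moved more than 20 mm (all of step 6 and x of brush in the frame of gap3 below 0.027 m and angle between the x axis of brush and the x axis of rack, either way round below 0.2 rad and angle between brush's own z axis and vertical below 0.1 rad and height (world z) of brush below 0.006 m and linear speed of brush below 0.01 m/s); the robot touches nothing.
It fails at once if the fingertip ran past the third gap: the rail over the fourth to sixth gaps was touched (contact force between the fingers and rail_rest above 0.5 N).
It fails at once if the brush was pushed with the arm or the gripper's body instead of the fingers (contact force between the arm and brush above 1 N).
It fails at once if the brush was lifted off the counter (height (world z) of brush above 0.015 m).
It fails at once if the brush was tipped up (angle between brush's own z axis and vertical above 0.35 rad).
It fails at once if something else in the rack or on the counter was shifted (distance of any of comb, block, balm, bowl, canister, tag_clip from where it was at the start of the episode above 0.02 m).
It also fails if it takes over 67 s, if anything falls off the work surface, if the arm or the gripper's body presses on something with over 40 N, if the wrist force passes 120 N, or if a joint passes its speed limit or range.

## Working session

There is one attempt and no reset: what is moved stays moved. The work goes in short steps, each a Python script; the robot and the scene stay as the last script left them, time stands still between calls to the robot, and variables do not carry over. Pictures are saved under pics/ and viewed, about 8 in all and at most 12, crops included, and the job is handed in when it is done.

```bash
ls; mkdir -p pics; cat > h.py <<'E'
import numpy as np, cv2
from cell import robot, grip, kin, viewer
def world(cam,p,ci=None):
    c=ci or viewer.camera_info(cam); return np.array(c["R"]).T@(np.array(p)-np.array(c["t"]))
def proj(cam,X,ci=None):
    c=ci or viewer.camera_info(cam); q=np.array(c["camera_matrix"])@(np.array(c["R"])@np.array(X)+np.array(c["t"])); return q[:2]/q[2]
def onplane(cam,uv,z,ci=None):
    c=ci or viewer.camera_info(cam); R=np.array(c["R"]);o=-R.T@np.array(c["t"])
    d=R.T@np.linalg.inv(np.array(c["camera_matrix"]))@np.array([uv[0],uv[1],1.]); return o+d*(z-o[2])/d[2]
def save(cam,n): 
    im=viewer.read_camera(cam); cv2.imwrite("pics/"+n,im[:,:,::-1]); return im
E
python3 - <<'E'
from h import *
a=save("scene","s0.png");b=save("top","t0.png")
cv2.imwrite("pics/both.png",cv2.resize(np.hstack([a,b])[:,:,::-1],(800,300)))
for cam in("top","scene"):
  for n in["rack","gap3","back_bar3","rail1","rail3","hoop12","hoop23","brush","comb","block","balm","tag_clip","canister","bowl"]:
    for d in viewer.pinpoint(n,cam)[:3]: print(cam,n,round(d["confidence"],2),world(cam,d["at"]).round(0))
print(robot.observe())
E
```

```text
pics
top rack 0.76 [655. -68.  -0.]
top gap3 0.64 [651. -29.  -3.]
top back_bar3 0.64 [719. -28.  22.]
top rail1 0.56 [645.  39.  54.]
top rail1 0.56 [ 659. -172.   54.]
top rail1 0.4 [645. 112.  55.]
top rail3 0.56 [645.  39.  54.]
top rail3 0.56 [ 659. -172.   54.]
top rail3 0.4 [645. 112.  55.]
top hoop12 0.3 [655. -25.  -2.]
top hoop23 0.3 [655. -25.  -2.]
top brush 0.94 [ 536. -142.    1.]
top brush 0.87 [598. 241.   3.]
top brush 0.77 [540. 113.  -1.]
top comb 0.58 [668. 115.  -1.]
top block 0.9 [ 693. -234.    0.]
top block 0.28 [645.  41.  56.]
top balm 0.51 [656. -30.  59.]
top balm 0.5 [680. -99.   2.]
top canister 0.9 [553. 413.   1.]
top bowl 0.79 [ 475. -439.    4.]
top bowl 0.69 [646. 114.  53.]
scene rack 0.89 [655. -66.  -0.]
scene gap3 0.9 [659. -27.   3.]
scene back_bar3 0.93 [722. -21.  16.]
scene rail1 0.62 [ 660. -170.   51.]
scene rail1 0.61 [653. -33.  57.]
scene rail1 0.51 [647.  36.  61.]
scene rail3 0.62 [ 660. -170.   51.]
scene rail3 0.61 [653. -33.  57.]
scene rail3 0.51 [647.  36.  61.]
scene hoop12 0.37 [670. 112.   1.]
scene hoop23 0.37 [670. 112.   1.
[... 366 characters left out ...]
ts': array([-1.25599145,  0.46751273, -0.01158675,  1.60269546,  0.00596996,
        1.07141076, -0.05631131]), 'joint_velocities': array([-2.69002232e-04, -1.13891345e-03,  9.92756312e-04,  5.21583545e-05,
       -1.13993929e-04,  1.15745083e-03, -8.16183373e-04]), 'joint_torque': array([-2.08420975e-04, -5.20411670e+01, -1.25354121e-02, -2.44046402e+01,
       -5.66738297e-02,  1.14724846e-02,  2.07666716e-05]), 'tcp_pos': array([227.68438871, 608.82329628, 214.58595979]), 'tcp_rot': array([ 0.28083711,  1.55247113, -0.28082808]), 'contact_force': array([-0.09070028, -0.30131248,  0.1691827 ]), 'wrist_torque': array([ 0.00258656,  0.00329596, -0.02248037]), 'grip_width': 1.001758250169458}
```

View pics/t0.png

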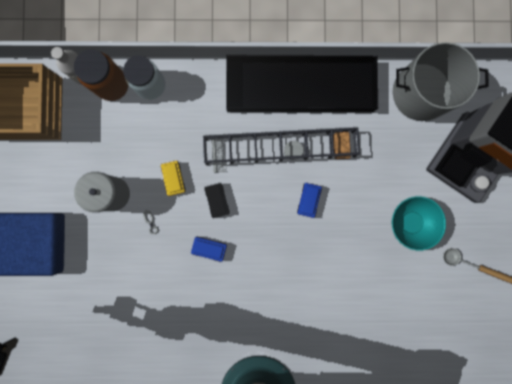

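View pics/s0.png

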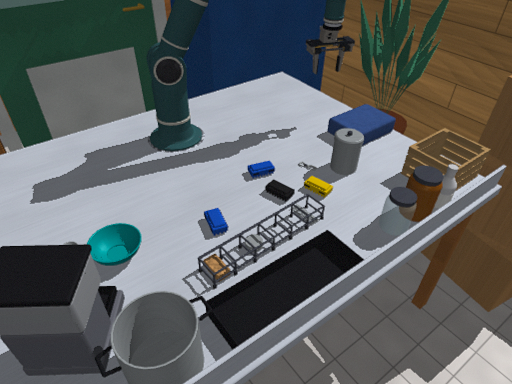

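The top view shows the black brush at about pixel (218,200), with blue and yellow look-alikes around it. The front rail of the rack runs from about (205,163) to (360,157). The scene view agrees: the black brush is near (280,190). Next I'll move over the left part of the rack and refine with the wrist camera.

```bash
cat >> h.py <<'E'
from scipy.spatial.transform import Rotation as Ro
def down(ang):  # jaw axis at heading ang, tool down
    j=np.array([np.cos(ang),np.sin(ang),0]); x=np.array([0,0,-1.]); return Ro.from_matrix(np.c_[x,j,np.cross(x,j)]).as_rotvec()
def best(pos,ang):
    q0=robot.observe()["joints"]; L=[]
    for a in(ang,ang+np.pi):
        q=kin.ik(pos,down(a)); 
        if q is not None: L.append((abs(np.array(q)-q0).max(),a))
    print("ik",[(round(d,2),round(a,2)) for d,a in L]); return min(L)[1]
E
python3 - <<'E'
from h import *
a=best([600,60,300],0.05)
robot.movep([600,60,300],down(a)); 
ci=viewer.camera_info("wrist"); save("wrist","w0.png")
print(ci["R"],ci["t"],robot.observe()["tcp_pos"],robot.observe()["t"])
for n in["rack","gap3","back_bar3","rail1","hoop12","brush","comb","balm"]:
    for d in viewer.pinpoint(n,"wrist")[:4]: print(n,round(d["confidence"],2),world("wrist",d["at"],ci).round(1))
E
```

```text
ik [(np.float64(0.65), 0.05), (np.float64(2.56), 3.19)]
[[ 9.98621916e-01  5.24802502e-02  3.03776675e-04]
 [ 5.07464621e-02 -9.67074019e-01  2.49384520e-01]
 [ 1.33815365e-02 -2.49025432e-01 -9.68404496e-01]] [-601.45589214  -19.51323608  478.98284041] [599.87509704  61.43265178 299.72045381] 3.925
rack 0.8 [660.8 -63.6  -2.5]
back_bar3 0.66 [716.8 -25.5  19.5]
back_bar3 0.19 [645.7  40.5  48.4]
rail1 0.51 [645.6 113.   52.8]
rail1 0.47 [645.2  39.1  51. ]
hoop12 0.61 [648.1  74.   53.6]
hoop12 0.57 [650.4   7.1  54.2]
brush 0.98 [597.8 239.7  -1. ]
brush 0.68 [537.7 116.5  -1.1]
brush 0.55 [404.7 138.5  -2.5]
comb 0.7 [ 6.683e+02  1.175e+02 -1.000e-01]
comb 0.64 [ 5.374e+02  1.150e+02 -4.000e-01]
comb 0.33 [648.   76.3  51.9]
balm 0.86 [679.2 -96.4  -3.9]
```

View pics/w0.png

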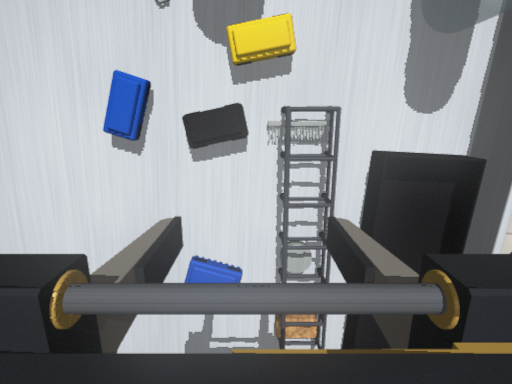

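The wrist view shows the black brush at about (215,125) and the rail's left end at (283,107). Hoop crossings follow at (283,156), (282,199) and (282,240). I'll compute the poses.

```bash
python3 - <<'E'
from h import *
ci=viewer.camera_info("wrist")
im=cv2.imread("pics/w0.png")
for v in [(283,108),(284,156),(283,200),(282,240),(280,273)]:print(v,onplane("w",v,56,ci).round(1))
# rail centroid column between hoops
g=im.max(2)
for v in (120,132,144,170,180,190,212,225):
    row=g[v,268:300].astype(int); print(v,row.tolist())
m=[d for d in viewer.silhouettes("brush","wrist")]
for d in m:
    ys,xs=np.nonzero(d["mask"]); print(round(d["confidence"],2),xs.mean(),ys.mean(),im[d["mask"]].mean(0).round())
    if im[d["mask"]].max(1).mean()<80:
        c=max(cv2.findContours(d["mask"].astype(np.uint8),0,1)[0],key=cv2.contourArea)
        for z in(18,36):
            P=np.array([onplane("w",p[0],z,ci)[:2] for p in c],np.float32); r=cv2.minAreaRect(P); print(z,r)
            print(cv2.boxPoints(r).round())
E
```

```text
(283, 108) [635.  144.6  56. ]
(284, 156) [641.4  78.5  56. ]
(283, 200) [645.   12.7  56. ]
(282, 240) [648.3 -51.8  56. ]
(280, 273) [ 649.3 -108.9   56. ]
120 [212, 214, 211, 215, 217, 213, 213, 212, 215, 218, 215, 216, 191, 132, 125, 125, 120, 102, 89, 99, 102, 98, 98, 110, 124, 155, 173, 126, 124, 132, 142, 143]
132 [149, 183, 209, 202, 170, 183, 163, 166, 190, 197, 158, 167, 127, 117, 116, 131, 124, 109, 93, 100, 102, 97, 132, 184, 204, 195, 169, 176, 150, 178, 195, 194]
144 [174, 223, 222, 204, 189, 203, 163, 164, 187, 193, 130, 131, 129, 131, 144, 149, 118, 93, 95, 98, 100, 98, 159, 218, 212, 179, 171, 218, 195, 158, 161, 160]
170 [222, 222, 222, 222, 220, 220, 218, 219, 221, 195, 132, 134, 130, 131, 145, 153, 123, 92, 100, 101, 99, 158, 221, 223, 221, 219, 219, 218, 220, 220, 221, 219]
180 [222, 222, 222, 221, 219, 219, 219, 219, 219, 196, 133, 134, 132, 144, 191, 190, 102, 98, 101, 99, 106, 167, 221, 218, 201, 209, 220, 220, 221, 221, 220, 218]
190 [222, 222, 221, 221, 220, 219, 221, 220, 195, 135, 134, 132, 131, 131, 174, 184, 88, 98, 100, 102, 118, 178, 221, 219, 219, 222
[... 201 characters left out ...]
221, 221, 222, 220, 219, 221, 221, 218, 179, 132, 135, 133, 145, 163, 143, 93, 96, 101, 99, 108, 136, 160, 160, 147, 129, 129, 127, 128, 170, 219, 218, 217]
0.96 126.69615384615385 105.38376068376068 [167.  79.  38.]
0.92 261.7250554323725 39.245380635624535 [ 53. 185. 207.]
0.85 211.9754601226994 271.7738825591586 [182.  98.  66.]
0.66 215.43244552058113 125.76125907990314 [64. 62. 61.]
18 ((537.5126953125, 114.16923522949219), (93.59142303466797, 53.36032485961914), 14.837864875793457)
[[485. 128.]
 [499.  76.]
 [590. 100.]
 [576. 152.]]
36 ((539.82373046875, 114.82015991210938), (89.85774993896484, 51.23161697387695), 14.83785343170166)
[[490. 128.]
 [503.  79.]
 [590. 102.]
 [577. 151.]]
```

```bash
python3 - <<'E'
from h import *
ci=viewer.camera_info("wrist")
P=np.array([onplane("w",v,54,ci)[:2] for v in [(287.2,132),(287.0,144),(286.6,170),(286.2,180),(286.0,190),(285.8,212),(285.2,225)]]);print(P.round(1))
f=np.polyfit(P[:,1],P[:,0],1);print(f,np.polyval(f,[110,40,-32]))
# hoops: rows of dark horizontal wire between rails
g=cv2.imread("pics/w0.png").max(2).astype(int)
c=g[95:290,300:325].mean(1); print([(95+i,int(x)) for i,x in enumerate(c) if x<125])
E
```

```text
[[643.6 112.4]
 [644.7  95.6]
 [647.   57.9]
 [647.6  43. ]
 [648.5  27.8]
 [650.9  -6.7]
 [651.6 -27.7]]
[-5.79081875e-02  6.50193989e+02] [643.82408849 647.87766161 652.04705111]
[(107, 111), (108, 112), (109, 92), (110, 87), (126, 116), (140, 115), (141, 117), (142, 122), (154, 121), (155, 112), (156, 97), (157, 102), (158, 112), (159, 95), (160, 105), (198, 106), (199, 96), (200, 122), (204, 107), (205, 103), (206, 92), (207, 121), (237, 114), (238, 100), (239, 91), (240, 113), (242, 121), (243, 118), (244, 122), (245, 118), (246, 100), (247, 108), (248, 94), (249, 111), (255, 122), (274, 108), (275, 98), (276, 98), (277, 93), (278, 110), (279, 111), (280, 117), (283, 85), (284, 84), (285, 89), (286, 93), (287, 96), (288, 100), (289, 105)]
```

```bash
cat >> h.py <<'E'
TH=0.0565; XH=np.array([np.cos(TH),np.sin(TH),0]); YH=np.array([-np.sin(TH),np.cos(TH),0])
G3=np.array([652,-31.5,0])
def R(x,y,z): return G3+x*XH+(y-35)*YH+np.array([0,0,z])   # rack coords -> world
def rack(p): d=np.array(p)-G3; return np.array([d@XH,d@YH+35,p[2]])
def fz(): return robot.observe()["contact_force"]
E
python3 - <<'E'
from h import *
o=down(TH); X=-5
grip(0.0,20)
robot.movep(R(X,180,90),o); robot.hold(.3); f0=fz(); print(f0.round(2),rack(robot.observe()["tcp_pos"]).round(1))
robot.servo_line(R(X,180,64),feed=60)
z=64
for i in range(20):
    robot.servo_line(R(X,180,z),feed=20); robot.hold(.1); f=fz()-f0
    print(round(z,1),f.round(2),rack(robot.observe()["tcp_pos"])[2].round(1))
    if f[2]>2.0: break
    z-=1
else: raise SystemExit
robot.hold(.2); f=fz()-f0; print("rest",f.round(2),robot.observe()["t"])
y=180
if f[2]>1.0:
  while y>36:
    y-=4; robot.servo_line(R(X,y,z),feed=30); f=fz()-f0
    if f[2]<1.5: z-=.3
    if f[2]>8: z+=.3
    print(y,round(z,1),f.round(1).tolist(),rack(robot.observe()["tcp_pos"]).round(1).tolist())
  robot.hold(.2); print(fz()-f0)
  robot.servo_line(R(X,y,110),feed=100)
print(robot.observe()["t"])
E
```

```text
[-0.04 -0.03 -0.48] [ -4.3 179.9  91.5]
64 [-0.14  0.52  1.16] 64.3
63 [-0.96 -0.44 -0.59] 63.0
62 [-0.28 -0.54  0.16] 62.0
61 [-0.53  0.79  0.28] 61.0
60 [ 0.36 -0.05  0.18] 60.0
59 [-0.32  0.27  0.45] 59.0
58 [-1.45 -0.87  5.07] 58.4
rest [-1.1  -0.21  5.69] 10.1417
176 58 [-1.6, 1.8, 6.0] [-4.6, 176.9, 58.3]
172 58 [-0.5, 3.3, 6.6] [-4.5, 172.8, 58.3]
168 58 [-0.1, 2.8, 6.3] [-4.6, 168.7, 58.3]
164 58 [-0.6, 2.7, 6.3] [-4.6, 164.7, 58.3]
160 58 [-1.0, 2.8, 6.5] [-4.6, 160.8, 58.3]
156 58 [-0.7, 2.9, 6.4] [-4.5, 156.7, 58.3]
152 58 [-1.1, 3.5, 5.4] [-4.5, 152.7, 58.4]
148 58 [-0.1, 2.6, 6.2] [-4.5, 148.7, 58.3]
144 58 [-0.4, 2.7, 5.9] [-4.6, 144.8, 58.3]
140 58 [0.0, 2.6, 6.0] [-4.5, 140.8, 58.3]
136 58 [0.0, 2.5, 6.1] [-4.6, 136.7, 58.3]
132 58 [-0.1, 2.8, 7.4] [-4.6, 132.8, 58.3]
128 58 [-0.1, 2.9, 6.7] [-4.6, 128.8, 58.3]
124 58 [-0.4, 2.7, 5.3] [-4.5, 124.8, 58.3]
120 58 [0.2, 3.2, 6.1] [-4.6, 120.8, 58.3]
116 58 [0.1, 2.7, 6.0] [-4.6, 116.8, 58.3]
112 58 [-0.6, 2.7, 5.2] [-4.5, 112.8, 58.3]
108 58 [0.4, 3.3, 6.3] [-4.6, 108.8, 58.3]
104 58 [0.5, 2.1, 6.2] [-4.6, 104.8, 58.3]
100 58 [-0.6, 3.0, 6.8] [-4.6, 100.8, 58.3]
96 58 [0.5, 2.5, 6.0] [-4.6, 96.8, 58.3]
92 58 [-0.6, 2.3, 6.5] [-4.6, 92.9, 58.3]
88 58 [-0.0, 2.3, 5.8] [-4.6, 88.8, 58.3]
84 58 [-0.5, 2.6, 6.4] [-4.6, 84.9, 58.3]
80 58 [-0.8, 3.0, 6.1] [-4.5, 80.8, 58.3]
76 58 [0.9, 3.0, 5.4] [-4.5, 76.8, 58.3]
72 58 [0.3, 2.3, 6.1] [-4.5, 72.8, 58.3]
68 58 [-0.1, 2.6, 6.7] [-4.6, 68.8, 58.3]
64 58 [-0.1, 2.3, 6.1] [-4.6, 64.9, 58.3]
60 58 [-0.8, 2.8, 6.3] [-4.6, 60.9, 58.3]
56 58 [-0.5, 3.4, 6.4] [-4.5, 56.9, 58.3]
52 58 [-0.5, 2.5, 6.7] [-4.5, 52.9, 58.4]
48 58 [-0.4, 3.0, 6.0] [-4.6, 48.9, 58.3]
44 58 [0.4, 3.4, 6.0] [-4.5, 44.9, 58.3]
40 58 [0.1, 3.8, 7.0] [-4.6, 40.9, 58.3]
36 58 [-0.1, 2.7, 6.9] [-4.5, 36.9, 58.3]
[0.65653283 2.80358057 6.58634772]
21.2083
```

The rail run is done: steady 5–7 N from rack y=180 to 36. Next I'll straddle the brush with the fingers and slide it sideways to the third gap's axis.

```bash
python3 - <<'E'
from h import *
B=np.array([538,114.5,0]); yb=0.26
print(rack(B))
a=best(B+[0,0,110],yb+np.pi/2)
grip(1.0)
robot.movep(B+[0,0,100],down(a)); robot.hold(.2); f0=fz()
robot.servo_line(B+[0,0,12],feed=80); print("down",(fz()-f0).round(1))
grip(52/92,5); print(robot.observe()["grip_width"]*92,(fz()-f0).round(1))
aT=a-yb+TH
x=rack(B)[0]
robot.servo_line(B+[0,0,12],feed=40,rotation=down(aT)); print("rot",(fz()-f0).round(1))
robot.servo_line(R(x,35,12),feed=45); o=robot.observe(); print("lat",(o["contact_force"]-f0).round(1),rack(o["tcp_pos"]).round(1))
grip(64/92); robot.servo_line(R(x,35,100),feed=100)
robot.servo_line(R(x-75,35,130),feed=150); robot.hold(.2)
ci=viewer.camera_info("wrist"); im=save("wrist","w1.png"); print(robot.observe()["t"])
for d in viewer.silhouettes("brush","wrist"):
    if im[d["mask"]].max(1).mean()<90:
        c=max(cv2.findContours(d["mask"].astype(np.uint8),0,1)[0],key=cv2.contourArea)
        P=np.array([onplane("w",p[0],30,ci)[:2] for p in c],np.float32); r=cv2.minAreaRect(P); print(d["confidence"],r,rack([*r[0],0]))
save("top","t1.png")
E
```

```text
[-105.57347826  187.2046014     0.        ]
ik [(np.float64(1.25), 1.83), (np.float64(1.42), 4.97)]
down [-1.3  0.2  0.8]
51.78293576200641 [-1.2 -0.5  0.1]
rot [-1.3 -0.5 -0.6]
lat [-0.6  0.6 -0.4] [-105.6   35.1   12. ]
32.15
0.78 ((530.4071655273438, -36.338233947753906), (77.51717376708984, 51.40800857543945), 3.280287504196167) [-121.67202354   37.03582703    0.        ]
```

View pics/w1.png

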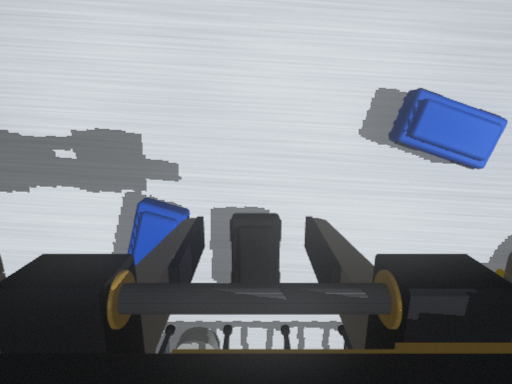

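The wrist view shows the brush squared up: centre column about 256, and the gap's hoops at 228 and 285 (midpoint 256.5). I'll push from behind.

```bash
python3 - <<'E'
from h import *
grip(0.11)
robot.servo_line(R(-190,35,90),feed=100); robot.hold(.2); f0=fz()
robot.servo_line(R(-190,35,14),feed=80)
robot.servo_line(R(-95,35,14),feed=60); print((fz()-f0).round(1))
robot.servo_line(R(-48,35,14),feed=50); print((fz()-f0).round(1))
x=-48
while x>-99 and x<-28:
    x+=1.5; robot.servo_line(R(x,35,14),feed=25); robot.hold(.05); o=robot.observe(); f=(o["contact_force"]-f0); print(x,f.round(1),rack(o["tcp_pos"]).round(1))
    if -f@XH>6: break
print(o["t"])
robot.servo_line(R(x-40,35,14),feed=80); robot.servo_line(R(x-90,35,150),feed=200); robot.hold(.2)
ci=viewer.camera_info("wrist");
a=save("wrist","w2.png"); 
for cam in("wrist","top","scene"):
    im=a if cam=="wrist" else save(cam,cam+"2.png")
    for d in viewer.pinpoint("brush",cam): print(cam,round(d["confidence"],2),rack(world(cam,d["at"],ci if cam=="wrist" else None)).round(1))
    for d in viewer.silhouettes("brush",cam):
      print(im[d["mask"]].max(1).mean().round(),np.argwhere(d["mask"]).mean(0).round())
print(robot.observe()["t"])
s=cv2.imread("pics/scene2.png")[150:300,170:350]; t=cv2.imread("pics/top2.png")[110:230,150:390]
cv2.imwrite("pics/c2.png",np.hstack([cv2.resize(s,(400,400)),cv2.resize(t,(400,400))]))
E
```

```text
[-0.5  1.4  0.2]
[-0.6 -0.9 -0.2]
-46.5 [-1.5  1.2 -0.2] [-46.5  35.   14. ]
-45.0 [-0.8  1.1 -0. ] [-44.9  35.   14. ]
-43.5 [-1.2  0.1 -1.1] [-43.3  35.   14. ]
-42.0 [-0.8  0.2 -0.1] [-41.8  35.   14. ]
-40.5 [-0.4  0.2 -0.7] [-40.3  35.   14. ]
-39.0 [-1.  -0.2 -0.7] [-38.9  35.   14. ]
-37.5 [-1.3  0.6  0. ] [-37.3  35.   14. ]
-36.0 [-1.7  0.5 -1.6] [-35.8  35.   14. ]
-34.5 [-2.1  1.6  0.2] [-34.6  35.   14. ]
-33.0 [-6.6 -0.2  3. ] [-34.6  35.   13.8]
40.8333
wrist 0.86 [22.3 33.9 -0.6]
wrist 0.79 [-37.4 309.5  -2.5]
wrist 0.77 [-236.   218.2   -0.6]
wrist 0.64 [-119.2  -70.8   -0.2]
150.0 [250. 487.]
157.0 [187. 157.]
41.0 [315. 255.]
164.0 [ 68. 444.]
top 0.97 [-3.340e+01  3.108e+02 -1.000e-01]
top 0.95 [-235.8  220.8    0.5]
top 0.81 [22.  38.6  0.3]
top 0.49 [-120.7  -66.8    0.5]
160.0 [248. 208.]
40.0 [151. 268.]
189.0 [178. 173.]
scene 0.69 [-240.   216.7   -1.3]
scene 0.64 [-34.4 306.5   1.4]
scene 0.59 [22.2 39.5  0.7]
scene 0.59 [-119.6  -72.2    2.3]
133.0 [221. 215.]
134.0 [169. 261.]
158.0 [187. 319.]
32.0 [230. 271.]
103.0 [199. 300.]
43.0083
```

View pics/w2.png

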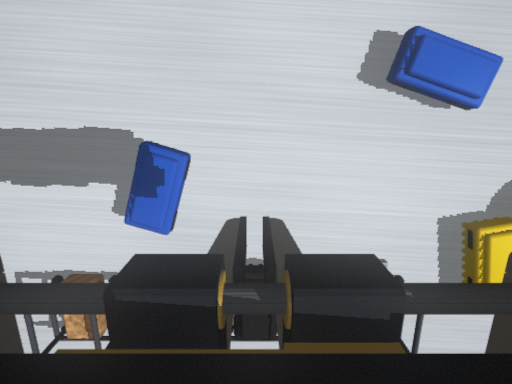

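View pics/c2.png

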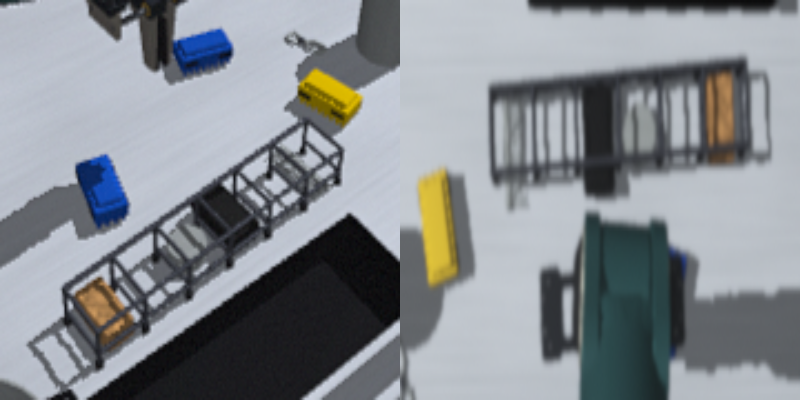

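The brush sits in the third gap: the comb is in 1, gap 2 is empty, and the tin is in 4. It reads about 22 mm past the mouth against a nominal 21, it met a hard stop, and the gripper is clear.

```bash
python3 -c "
from h import *
print(robot.observe()['contact_force'],robot.observe()['t']); robot.job_done()"
```

```text
[0.35080941 0.69687955 1.30646111] 43.0083
the job is handed in; nothing more can be done
```

The job is handed in at 43 s on the robot's clock. The black brush is in the third gap, home against the back bar. No verdict was reported.

- **Rail run:** I ran the shut fingers along the rail from over the first gap to the middle of the third. The contact held at about 5–7 N throughout. They stopped at rack y ≈ +36 mm, well short of the rest of the rail.
- **Brush:** I slid it sideways between the loosely set fingers, then pushed it in from behind. The push force jumped from about 2 N to 7 N where home was expected, with the fingers at rack x ≈ −35 mm.
- **Last checks:**
  - All three cameras put the brush at x ≈ 22 mm past the gap's mouth, against a nominal 21.
  - They disagree a little on its sideways offset, from −1 to +4.5 mm, which is inside the 11 mm limit.
  - It was square to the rack to within about 0.01 rad before the final push. I did not measure the angle afterwards, but it looks straight and flat in the pictures.
- **Bystanders:** They look undisturbed in the final pictures, though I did not re-measure them one by one. The gripper is clear of everything.

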